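# Set the speed of the paint stirrer under its splash cover

## Robot

A 7-joint arm with a two-finger parallel gripper is mounted at the origin on the work surface. World frame = base frame: x ahead of the robot, y to its left, z up, the work surface at z = 0. Lengths are in m, angles in degrees, forces in N, time in s.
With the tool pointing down it reaches from about 0.425 to 0.875 m from the base axis. Payload 9.9 kg.
Tool frame: the origin (TCP) lies midway between the tips of the shut fingers; the grasp point (between the pads) lies 19 mm behind it (manip.grip_point_offset is the distance from the TCP to the grasp point, in m); z points along the fingers, y is the line along which they close (so a half turn about z gives the same grasp; the last joint's range is limited). The gripper opens to 85 mm and grips with 20 to 120 N. Pads are 22 mm wide; open, the fingers measure 114 mm over their backs; the gripper's body (76 mm by 85 mm) begins 54 mm behind the grasp point. The pads swing forward as they close: fully open they stand 13 mm farther back than shut.
Start: joints at [60.63, 32.985, 1.427, 82.34, -0.859, 64.687, -3.237], TCP at [0.281, -0.614, 0.231] pointing down, gripper open.
Joint ranges: [-157.87, 157.87], [-19.46, 123.44], [-87.15, 90], [11.01, 140.99], [-62.26, 242.26], [9.8, 113.94], [-161.44, 161.44]. Speed limits (degrees/s): [127.2, 127.2, 172.46, 172.46, 180, 180, 180].

## Interface

Orientations are given as [roll, pitch, yaw] about the fixed x, y, z axes, in that order (R = Rz(yaw) Ry(pitch) Rx(roll)).
In Python, from station import manip gives the robot as it stands.
- The arm moves only by the tool jog_arm, never from a script. Its argument "series" is a list of rows, each a list of 7 numbers: the turn, a rotation vector about the tool's x, y, z in rad, then the shift along the tool's x, y, z in mm, then the finger opening in mm, from 0 to 85.4. In form: [[rx, ry, rz, dx, dy, dz, gripper], ...]. A call has 1 to 20 rows; each row shifts and turns the commanded pose from where the row before left it, along the tool's axes as they then stand; what a row does not reach is not made up. A row lasts 1/8 s, in which the tool goes at most 62.5 mm and 10.7 degrees, less where a joint would pass 70% of its speed; a pose out of reach is approached as far as the arm can. A call with a gripper value outside its range is refused whole. The fingers move at their own pace and stop on an object; "squeeze" is the grip in N (left out, the last holds). Time passes only in rows, so rows that do not move let the fingers close. It gives the time, the measured TCP pose, the force, the opening and the grip force at its end, in the units of the state.
- manip.sense(): the state, without advancing time (a new reading comes with each control period).
- manip.get_image(name): name is "side" or "top" or "wrist"; returns a dict with "pixels" (420x560x3 uint8, blue, green, red), "z_map" (420x560 float32, m along the optical axis (not along the pixel's ray), 0 where there is no reading), "vfov" (degrees; the focal length in pixels is half the picture's height over the tangent of half this angle, whatever the lens; pixels are square), "cx", "cy" (the principal point, pixels), "extrinsics" (4x4, takes a point from world to camera coordinates). Camera axes: x right, y down, z forward; pixel columns grow to the right and rows downward; lengths in m; the calibration is good to about 2 mm. The wrist camera is an equidistant fisheye: a pixel r from the principal point sees the ray r / f radians off the axis. A picture is of the moment at which its call begins.
- manip.job_done(): hands the job in; it is judged then, once.
The state is a dict: "t": time; "q": joint angles; "joint_vel": joint speeds; "effort": joint torques, N m; "tool_pos": TCP position; "ee_rot": TCP orientation; "wrist_force": force on the tool from outside, world axes, zero at the start; "wrist_torque": the same for the moment, N m; "grip_width": finger opening in m; "gripper_force": force on a finger pad.
Only numpy, scipy, OpenCV 4.12 (cv2) and the standard library are available. Lean on these libraries where they do the work, as an engineer would, in place of code of your own. Each camera call takes 0.05 s, during which the arm holds its last target. There are 200 camera calls.

## Task

Flip the stirrer's clear splash cover all the way back so that it stands open by itself, and turn the knob under it clockwise until its pointer lines up with the broad setting mark on the dial. Then swing the cover shut again, lowering it gently by its wire handle all the way down without letting it drop. Leave the jar on the stirrer and the other things on the table where they stand.

Things in the scene. Friction and masses are not known exactly. Their poses are not given: they have to be found in the camera images.
- stirrer: Fixed paint stirrer, white case, top at z 70 mm. Origin on the table; x points away from the operator's side, y left along the case, z up. Case: x -45 to 71, y -145 to 145 mm. Round plate (100 mm across, top at z 80 mm) with the jar at x 10, y 85; knob on a black dial (72 mm across, top at z 74 mm) at x 0, y -60, under the clear cover.
- cover (a joint): Angle of the clear splash cover (rad): 0 shut, growing as its front goes up and back; 1.75 open on its stop. Free hinge, balances near 1.0: below that it falls shut, above it falls open. 0.12 kg hood, 106 mm deep, 110 wide, 50 tall, walls 3 mm, open below and at the hinge side. It slams if let fall from more than about 0.2 rad.
- cover_hinge (a point): Middle of the cover's hinge line, at x 66, y -60, z 71 mm of the stirrer; the hinge runs along the stirrer's y axis. The point's axes turn with the cover and agree with the stirrer's when shut.
- bail (a point): Middle of the cover's wire handle: steel bar 8 mm thick, 72 mm long, parallel to the hinge, 50 mm in front of the cover's front wall, held by a wire at each end. In the cover's axes it lies at x -156, z 35 mm from the hinge (106 mm above the table when shut, about 218 mm when open). Free space round it; it can turn between the fingers as the cover swings.
- knob (a joint): Angle of the knob (rad): 0 when the pointer points to the stirrer's -x, growing clockwise seen from above (pi/2: pointer to +y); stops at 0 and 3.2. It starts at 0.3 to 0.7. It stays where it is left (light friction, 0.04 N m).
- knob_grip (a point): On the knob's upright axis, 105 mm above the table, at the height to grip. The black knob is a 44 mm disc (top at 82 mm) that carries an upright bar 42 mm long, 14 mm thick, up to 112 mm above the table. A white line on top of one half of the bar and down its end is the pointer.
- pointer (a point): Point on the pointer's line, 29 mm from the knob's axis, 105 mm above the table; turns with the knob.
- mark (a point): Centre of the white setting mark, flush on the dial: a radial dash 11 mm by 3.5 mm, 29 mm from the knob's axis, 74 mm above the table. It cannot be moved; seen from above it lies 0.7 to 1.5 rad clockwise of the pointer at the start.
- jar: Capped glass jar, 64 mm across, 85 mm tall, standing loose on the stirrer's round plate. Origin: centre of its underside.
- pot: Small capped amber pot, 44 mm across, 45 mm tall, on the table just in front of the plate end of the stirrer. Origin: centre of its underside.
- dropper: Small white squeeze bottle with a pointed red tip, 32 mm across, 105 mm tall, on the table beside the stirrer's right (-y) end. Origin: centre of its underside.
- blower: Black rubber bulb blower with a thin spout, 66 mm across, 120 mm tall. Origin: centre of its underside.
- squeeze: White squeeze bottle with a pointed tip, 48 mm across, 150 mm tall. Origin: centre of its underside.
- dish: Shallow white ceramic bowl, 100 mm across, 28 mm tall. Origin: centre of its underside.
- brush: Paint brush lying on the table, 180 mm long.

How it is judged:
By the outcome, as a careful person would: the job done as asked, in the order asked, and still so for the second after the job is handed in, with the robot touching nothing.
It also fails if it takes over 67 s, if anything falls off the work surface, if the arm or the gripper's body presses on something with over 40 N, if the wrist force passes 120 N, or if a joint passes its speed limit or range.

## Working session

There is one attempt and no reset: what is moved stays moved. The work goes in short steps, Python scripts to look and compute and a tool call to move; the robot and the scene stay as the last step left them, time stands still between calls to the robot, and variables do not carry over. Pictures are saved under pics/ and viewed, at most 10 in all, crops included, and the job is handed in when it is done.

Besides the shell and the picture viewer there is one more tool, called after "Call:" as name(argument=value, ...) on one line, values as JSON. jog_arm: Moves the arm, as the interface text tells. Its arguments: {"type":"object","properties":{"series":{"type":"array"},"squeeze":{"type":"number"}},"required":["series"]}

```bash
ls; mkdir -p pics
python3 - <<'E'
from station import manip
import cv2,numpy as np
s=manip.sense(); print({k:np.round(v,3) for k,v in s.items()}, manip.grip_point_offset)
for n in ("top","side"):
    d=manip.get_image(n); cv2.imwrite(f"pics/{n}0.png",d["pixels"]); np.savez(f"pics/{n}0.npz",**d)
    print(n,d["vfov"],d["cx"],d["cy"],np.round(d["extrinsics"],3))
E
```

```text
pics
{'t': np.float64(0.0), 'q': array([60.628, 33.034,  1.421, 82.387, -0.858, 64.686, -3.24 ]), 'joint_vel': array([-0.082,  0.036,  0.005,  0.018,  0.025,  0.058, -0.161]), 'effort': array([ 1.0000e-03, -7.6576e+01,  2.2500e+00, -2.8597e+01,  1.5000e-02,
        1.3000e-02,  0.0000e+00]), 'tool_pos': array([ 0.281, -0.613,  0.23 ]), 'ee_rot': array([-1.79903e+02,  5.00000e-03,  2.45720e+01]), 'wrist_force': array([1.083, 0.398, 0.112]), 'wrist_torque': array([ 0.011, -0.024, -0.058]), 'gripper_force': np.float64(0.0), 'grip_width': np.float64(0.085)} 0.0187
top 48.96787256610765 284.2132218965851 209.99149256119046 [[ 0.01  -1.    -0.002  0.02 ]
 [-0.998 -0.01  -0.069  0.553]
 [ 0.069  0.003 -0.998  1.603]
 [ 0.     0.     0.     1.   ]]
side 43.70434962396983 278.4180963502756 208.7669139888481 [[-0.857 -0.516 -0.016  0.483]
 [-0.384  0.658 -0.648  0.248]
 [ 0.345 -0.549 -0.761  1.316]
 [ 0.     0.     0.     1.   ]]
```

View pics/top0.png

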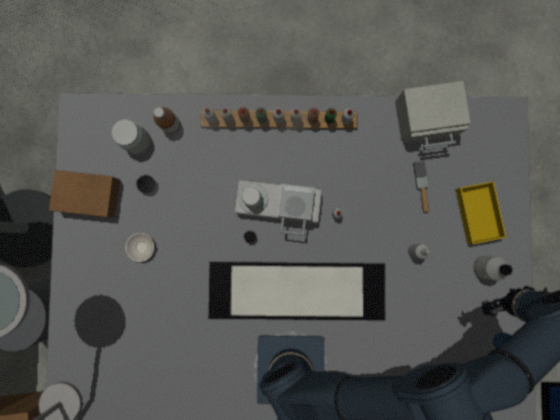

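View pics/side0.png

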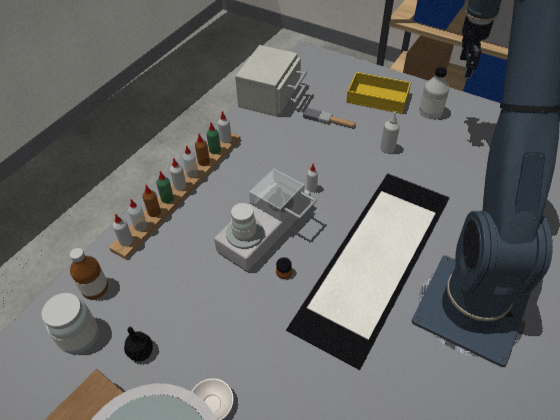

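The top picture shows the stirrer near (278,202), jar at (252,197), cover at (297,203), bail at (294,237), dropper at (338,214) and pot at (250,238). I'll enlarge that part.

Run:
```python
import cv2,numpy as np
a=cv2.imread("pics/top0.png")[170:250,225:350]; b=cv2.imread("pics/side0.png")[160:290,205:335]
a=cv2.resize(a,None,fx=6,fy=6,interpolation=cv2.INTER_CUBIC)
cv2.imwrite("pics/top0c.png",a)
```

```text
(no output)
```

View pics/top0c.png

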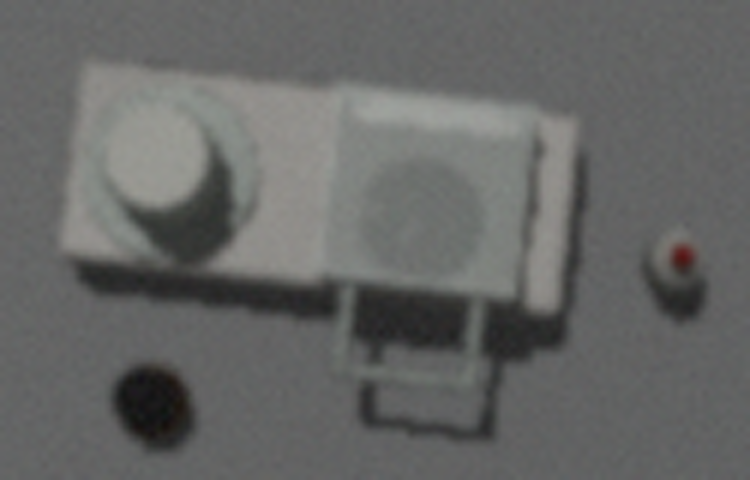

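The crop shows the case-top corners at (85,65), (577,117), (555,313) and (65,250), and the bail bar from (340,373) to (478,383).

```bash
cat > h.py <<'E'
import numpy as np, cv2
from scipy.spatial.transform import Rotation as R
def f_of(d): return 210/np.tan(np.radians(float(d["vfov"]))/2)
def at_z(d,u,v,z):
    T=np.array(d["extrinsics"]); f=f_of(d)
    r=T[:3,:3].T@np.array([(u-d["cx"])/f,(v-d["cy"])/f,1]); c=-T[:3,:3].T@T[:3,3]
    return c+r*(z-c[2])/r[2]
def fit(loc,w):
    """2D rigid fit loc->w: yaw, origin, residuals"""
    loc=np.array(loc,float);w=np.array(w)[:,:2];a=loc-loc.mean(0);b=w-w.mean(0)
    y=np.arctan2((a[:,0]*b[:,1]-a[:,1]*b[:,0]).sum(),(a*b).sum())
    M=np.array([[np.cos(y),-np.sin(y)],[np.sin(y),np.cos(y)]]);o=w.mean(0)-M@loc.mean(0)
    return y,o,M,w-(loc@M.T+o)
E
python3 - <<'E'
from h import *
d=np.load("pics/top0.npz")
px=[(85,65,.07),(577,117,.07),(555,313,.07),(65,250,.07),(340,373,.106),(478,383,.106)]
w=[at_z(d,225+u/6-.4,170+v/6-.4,z) for u,v,z in px]
loc=np.array([(71,145),(71,-145),(-45,-145),(-45,145),(-90,-24),(-90,-96)])/1000
y,o,M,r=fit(loc[:4],w[:4]); print(np.degrees(y),o,(r*1000).round(1))
y,o,M,r=fit(loc,w); print(np.degrees(y),o,(r*1000).round(1))
for n,p in dict(bail=(-.09,-.06),hinge=(.066,-.06),knob=(0,-.06),jar=(.01,.085)).items(): print(n,(M@p+o).round(4))
for n,u,v,z in (("dropper",683,257,.105),("pot",148,400,.045)): print(n,at_z(d,225+u/6,170+v/6,z).round(3))
E
```

```text
-6.087461205805018 [0.56790914 0.04862517] [[-5.  -3. ]
 [-1.5  4.6]
 [ 2.1  4.2]
 [ 4.4 -5.7]]
-5.901145524277108 [0.56766923 0.04802749] [[-4.4 -2.7]
 [-1.7  5. ]
 [ 1.9  5. ]
 [ 5.2 -5.1]
 [-1.8  1.3]
 [ 0.8 -3.5]]
bail [ 0.472  -0.0024]
hinge [ 0.6272 -0.0184]
knob [ 0.5615 -0.0117]
jar [0.5864 0.1315]
dropper [ 0.539 -0.156  0.105]
pot [0.457 0.144 0.045]
```

Call:
jog_arm(series=[[0,0,-0.074,43.5,-16.5,0,60],[0,0,-0.074,43.5,-16.5,0,60],[0,0,-0.074,43.5,-16.5,0,60],[0,0,-0.074,43.5,-16.5,0,60],[0,0,-0.074,43.5,-16.5,0,60],[0,0,-0.074,43.5,-16.5,0,60],[0,0,-0.074,43.5,-16.5,0,60],[0,0,-0.074,43.5,-16.5,0,60],[0,0,-0.074,43.5,-16.5,0,60],[0,0,-0.074,43.5,-16.5,0,60],[0,0,-0.074,43.5,-16.5,0,60],[0,0,-0.074,43.5,-16.5,0,60],[0,0,-0.074,43.5,-16.5,0,60],[0,0,-0.074,43.5,-16.5,0,60],[0,0,0,0,0,0,60]], squeeze=20)

```text
t: 1.98
tool_pos: [0.4631, -0.0152, 0.2314]
ee_rot: [-180.0, -0.1, 84.3]
wrist_force: [0.4, -0.6, 0.6]
grip_width: 0.06
gripper_force: 0.0
```

Run:
```python
from station import manip
import cv2,numpy as np
d=manip.get_image("wrist"); cv2.imwrite("pics/w1.png",d["pixels"]); np.savez("pics/w1.npz",**d)
print(d["vfov"],d["cx"],d["cy"],np.round(d["extrinsics"],3)); s=manip.sense(); print(s["q"].round(1),s["tool_pos"].round(4),s["ee_rot"].round(2))
```

```text
65.70646984690485 272.75486780465656 214.67765923601124 [[ 0.995 -0.098 -0.001 -0.463]
 [-0.094 -0.954  0.286 -0.008]
 [-0.029 -0.285 -0.958  0.388]
 [ 0.     0.     0.     1.   ]]
[ 13.2  16.  -21.6 112.4   7.3  53.  -18. ] [ 0.4635 -0.0175  0.2313] [-179.99   -0.     84.09]
```

View pics/w1.png

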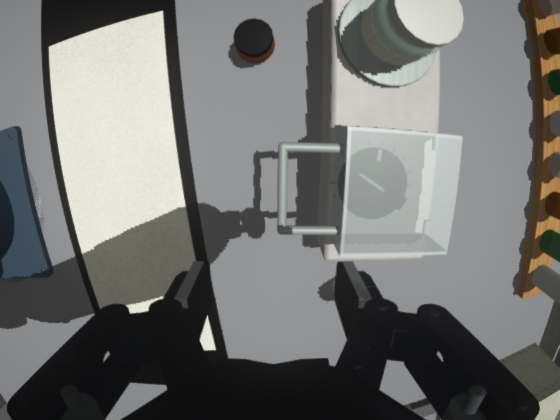

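The wrist view shows the bail bar from (284,147) to (283,228), the mark near (379,155) and the pointer from about (360,175).

```bash
cat >> h.py <<'E'
def fish(d,u,v,z):
    T=np.array(d["extrinsics"]); f=f_of(d); a=np.array([u-d["cx"],v-d["cy"]]); r=np.hypot(*a); t=r/f
    k=T[:3,:3].T@np.array([*(np.sin(t)*a/r),np.cos(t)]); c=-T[:3,:3].T@T[:3,3]
    return c+k*(z-c[2])/k[2]
E
python3 - <<'E'
from h import *
d=np.load("pics/w1.npz")
for n,u,v,z in (("bailL",285,145,.106),("bailR",283,230,.106),("caseFR",328,259,.07),("caseF",332,110,.07),("mark",379,155,.074),("dialc",372,184,.074)):
    print(n,fish(d,u,v,z).round(4))
E
```

```text
bailL [0.479  0.0367 0.106 ]
bailR [ 0.4707 -0.0362  0.106 ]
caseFR [ 0.5141 -0.0852  0.07  ]
caseF [0.5266 0.0632 0.07  ]
mark [0.5687 0.0182 0.074 ]
dialc [ 0.5606 -0.0096  0.074 ]
```

Call:
jog_arm(series=[[0,0,0,6,3,25,34],[0,0,0,6,3,30,34],[0,0,0,6.5,3.5,30,34],[0,0,0,0,0,25,34],[0,0,0,0,0,20,34],[0,0,0,0,0,15,34],[0,0,0,0,0,0,34],[0,0,0,0,0,0,34]])

```text
t: 3.02
tool_pos: [0.4755, -0.002, 0.0866]
ee_rot: [180.0, 0.0, 83.9]
wrist_force: [0.5, 0.0, -0.1]
grip_width: 0.0336
gripper_force: 0.0
```

Run:
```python
from station import manip
import cv2,numpy as np
d=manip.get_image("wrist"); cv2.imwrite("pics/w2.png",d["pixels"]); np.savez("pics/w2.npz",**d)
```

```text
(no output)
```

View pics/w2.png

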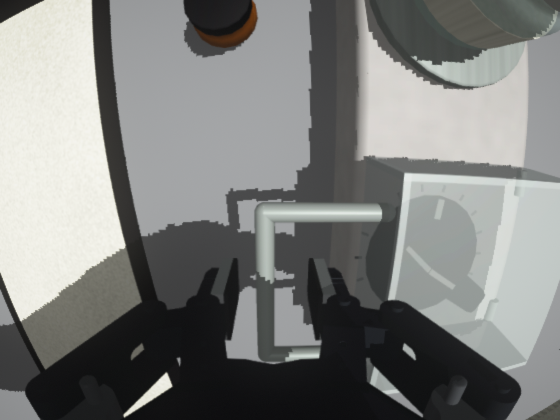

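Bar runs down at u≈266, between finger tips at u≈237 and 310: well enclosed, about 2–3 mm off centre. Closing.

Call:
jog_arm(series=[[0,0,0,2,-2,0,34],[0,0,0,0,0,0,5],[0,0,0,0,0,0,0],[0,0,0,0,0,0,0],[0,0,0,0,0,0,0],[0,0,0,0,0,0,0]], squeeze=25)

```text
t: 3.82
tool_pos: [0.4725, 0.0011, 0.0865]
ee_rot: [-179.9, 0.0, 83.9]
wrist_force: [-4.4, 0.9, 6.8]
grip_width: 0.0066
gripper_force: 24.5
```

Call:
jog_arm(series=[[0,0,0,0,1.8,-6.8,0],[0,0,0,0,1.9,-6.7,0],[0,0,0,0,4.8,-13.1,0],[0,0,0,0,6,-12.6,0],[0,0,0,0,7,-12.1,0],[0,0,0,0,8,-11.4,0],[0,0,0,0,9,-10.6,0],[0,0,0,0,9.9,-9.9,0]])

```text
t: 4.82
tool_pos: [0.519, -0.004, 0.1703]
ee_rot: [-179.7, 0.0, 83.9]
wrist_force: [-12.6, 1.8, 10.7]
grip_width: 0.0066
gripper_force: 25.0
```

Call:
jog_arm(series=[[0,0,0,0,9.7,-9.7,0],[0,0,0,0,11.2,-8.2,0],[0,0,0,0,12.1,-6.9,0],[0,0,0,0,12.7,-5.9,0],[0,0,0,0,13.1,-4.7,0],[0,0,0,0,13.5,-3.6,0],[0,0,0,0,13.7,-2.4,0],[0,0,0,0,13.9,-1.2,0]])

```text
t: 5.82
tool_pos: [0.6218, -0.0151, 0.2132]
ee_rot: [179.9, -0.0, 83.9]
wrist_force: [-1.7, 0.9, 2.7]
grip_width: 0.007
gripper_force: 25.3
```

Call:
jog_arm(series=[[0,0,0,0,14,0,0],[0,0,0,0,13.9,1.2,0],[0,0,0,0,13.7,2.5,0],[0,0,0,0,13.5,3.6,0],[0,0,0,0,6.5,2.2,0],[0,0,0,0,4.5,1.7,0],[0,0,0,0,0,0,0]])

```text
t: 6.7
tool_pos: [0.6867, -0.0221, 0.2007]
ee_rot: [-180.0, 0.0, 83.9]
wrist_force: [-0.1, -2.3, 1.5]
grip_width: 0.0069
gripper_force: 25.5
```

Call:
jog_arm(series=[[0,0,0,0,0,0,30],[0,0,0,0,0,0,30],[0,0,0,0,0,0,30],[0,0,0,0,0,-30,30],[0,0,0,0,0,-35,40],[0,0,0,-10,-40,0,50],[0,0,0,-10,-45,0,60],[0,0,0,-5,-40,0,60],[0,0,0,0,0,0,60],[0,0,0,0,0,0,60]])

```text
t: 7.95
tool_pos: [0.5603, -0.0333, 0.2664]
ee_rot: [179.9, -0.0, 83.9]
wrist_force: [0.3, 0.1, 0.7]
grip_width: 0.0599
gripper_force: 0.0
```

Run:
```python
from station import manip
import cv2,numpy as np
d=manip.get_image("wrist"); cv2.imwrite("pics/w3.png",d["pixels"]); np.savez("pics/w3.npz",**d)
```

```text
(no output)
```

View pics/w3.png

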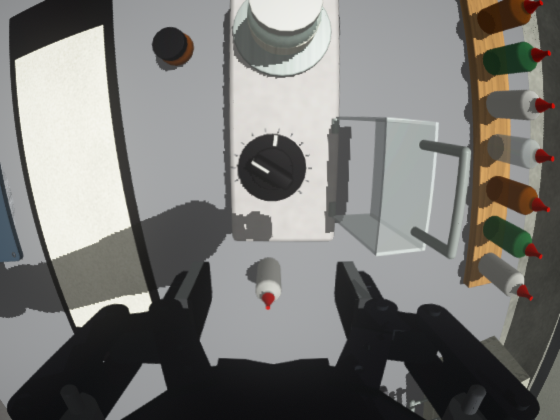

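The cover stands open (bail at right, u≈460); knob centred near (272,167), mark near (275,140). Enlarging the dial.

Run:
```python
import cv2
a=cv2.imread("pics/w3.png")[125:209,228:318]
cv2.imwrite("pics/w3c.png",cv2.resize(a,None,fx=7,fy=7,interpolation=cv2.INTER_CUBIC))
```

```text
(no output)
```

View pics/w3c.png

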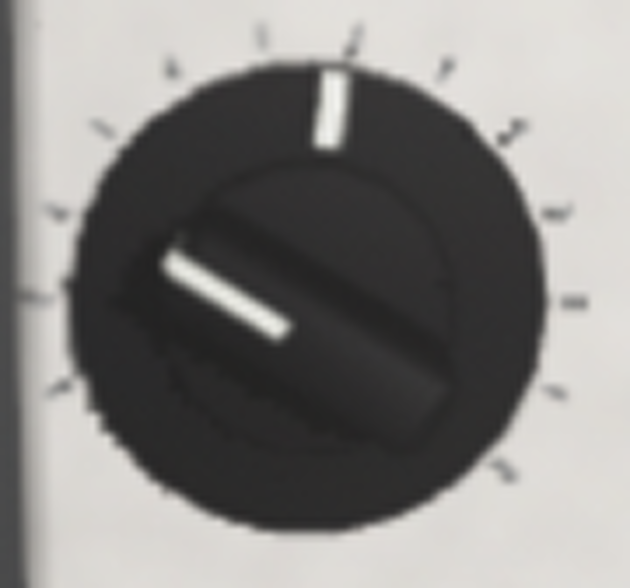

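The dial is centred near (308,297) in the crop, the mark at (334,72)–(329,149), the pointer line on top at (172,260)–(283,330).

Run:
```python
from h import *
d=np.load("pics/w3.npz")
P=lambda u,v,z: fish(d,228+(u+.5)/7-.5,125+(v+.5)/7-.5,z)
rim=np.array([P(70,297,.074),P(546,300,.074),P(308,532,.074),P(305,62,.074)])
c=np.array([(rim[0]+rim[1])[0]/2,(rim[2]+rim[3])[1]/2]); print("c",c,np.ptp(rim[:,:2],axis=0))
ang=lambda v: np.degrees(np.arctan2(v[1],-v[0]))  # clockwise from world -x
m=P(331,111,.074)[:2]-c; print("mark r",np.hypot(*m),ang(m), "dash dir",ang((P(334,72,.074)-P(329,149,.074))[:2]))
a,b=P(172,260,.112)[:2],P(283,330,.112)[:2]; print("ptr",ang(a-b),ang(a-c),a,b)
# bar ends on top face
e1,e2=P(190,235,.112),P(428,410,.112); print("bar mid",(e1+e2)/2)
```

```text
c [ 0.56258794 -0.00887633] [0.07014617 0.07034396]
mark r 0.028304988316314512 102.75219438212136 dash dir 99.62423458581384
ptr 38.859034761760896 37.899725410110875 [0.54614876 0.00392109] [ 0.55957771 -0.00689886]
bar mid [ 0.56319317 -0.00630892  0.112     ]
```

Call:
jog_arm(series=[[0,0,-0.1675,0,0,10,50],[0,0,-0.1675,0,0,10,50],[0,0,-0.1675,0,0,10,50],[0,0,-0.1675,0,0,10,50],[0,0,-0.1675,0,0,10,50],[0,0,-0.1675,0,0,10,50],[0,0,0,6.5,10,10,50],[0,0,0,7,10.5,10,50],[0,0,0,0,0,10,50],[0,0,0,0,0,0,50],[0,0,0,0,0,0,50]])

```text
t: 9.38
tool_pos: [0.562, -0.0092, 0.1761]
ee_rot: [-180.0, 0.0, 141.5]
wrist_force: [-0.1, 0.9, 0.2]
grip_width: 0.05
gripper_force: 0.0
```

Call:
jog_arm(series=[[0,0,0,0,0,25,50],[0,0,0,0,0,25,50],[0,0,0,0,0,20,45],[0,0,0,0,0,12,40],[0,0,0,0,0,6,36],[0,0,0,0,0,0,30],[0,0,0,0,0,0,20],[0,0,0,0,0,0,10],[0,0,0,0,0,0,10],[0,0,0,0,0,0,10],[0,0,0,0,0,0,10]], squeeze=30)

```text
t: 10.75
tool_pos: [0.5617, -0.0096, 0.0887]
ee_rot: [-180.0, 0.0, 141.5]
wrist_force: [-2.9, -2.5, 5.2]
grip_width: 0.0134
gripper_force: 31.0
```

Call:
jog_arm(series=[[0,0,0.06,0,0,0,10],[0,0,0.12,0,0,0,10],[0,0,0.12,0,0,0,10],[0,0,0.12,0,0,0,10],[0,0,0.12,0,0,0,10],[0,0,0.12,0,0,0,10],[0,0,0.12,0,0,0,10],[0,0,0.12,0,0,0,10],[0,0,0.12,0,0,0,10],[0,0,0.06,0,0,0,10],[0,0,0,0,0,0,10],[0,0,0,0,0,0,10]])

```text
t: 12.25
tool_pos: [0.5619, -0.0095, 0.0887]
ee_rot: [180.0, 0.0, 79.7]
wrist_force: [-1.8, -3.5, 6.8]
grip_width: 0.0133
gripper_force: 31.0
```

Run:
```python
from station import manip
import cv2,numpy as np
d=manip.get_image("wrist"); cv2.imwrite("pics/w4.png",d["pixels"]); np.savez("pics/w4.npz",**d)
s=manip.sense();print(s["ee_rot"].round(2),s["wrist_torque"].round(3))
```

```text
[1.7996e+02 3.0000e-02 7.9690e+01] [-0.671  0.434  0.   ]
```

View pics/w4.png

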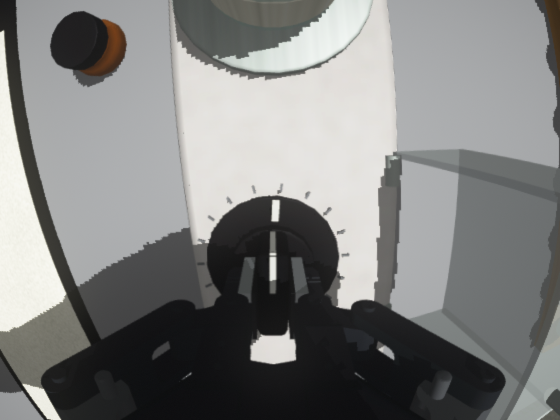

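The mark sits at (276,210) and the pointer end line at about (273,245–290): nearly aligned. Measuring by white centroids.

Run:
```python
from h import *
d=np.load("pics/w4.npz"); g=d["pixels"].min(2).astype(float)
for v in range(198,296,5):
    r=g[v,255:295]; w=np.clip(r-110,0,None); print(v,(255+(np.arange(40)*w).sum()/max(w.sum(),1)).round(2),int(w.max()))
T=d["extrinsics"]; c=np.array([.5619,-.0095]);
for z in (.074,.105,.112):
    p=T[:3,:3]@[*c,z]+T[:3,3]; t=np.arctan2(np.hypot(p[0],p[1]),p[2]); k=t*f_of(d)/np.hypot(p[0],p[1]); print("axis at z",z,d["cx"]+p[0]*k,d["cy"]+p[1]*k)
```

```text
198 293.1 90
203 275.5 122
208 275.26 122
213 275.01 122
218 274.71 121
223 255.0 0
228 255.0 0
233 272.26 6
238 272.36 7
243 272.4 7
248 272.31 5
253 272.43 96
258 272.42 118
263 272.39 119
268 272.39 119
273 272.4 119
278 272.39 118
283 255.0 0
288 255.0 0
293 255.0 0
axis at z 0.074 271.16607922612246 263.25655266587813
axis at z 0.105 270.8398749957147 292.9238109708493
axis at z 0.112 270.74973667240005 301.2175187812909
```

Run:
```python
from h import *
d=np.load("pics/w4.npz")
ang=lambda v: np.degrees(np.arctan2(v[1],-v[0]))
m=fish(d,275.13,210.5,.074)[:2]
p1,p2=fish(d,272.42,258,.112)[:2],fish(d,272.39,278,.112)[:2]
u=(p1-p2)/np.hypot(*(p1-p2)); print("ptr",ang(u))
# axis: 29 mm behind mark along, on pointer line: distance from line
n=np.array([-u[1],u[0]]); off=(m-p1)@n; print("lateral mm",off*1e3,"deg",np.degrees(np.arcsin(off/.029)), "dash",ang((fish(d,275.5,203,.074)-fish(d,274.71,218,.074))[:2]))
print("mark about tcp", ang(m-[.5619,-.0095]))
```

```text
ptr 100.34012833338474
lateral mm -1.2967380185128092 deg -2.5628412704252805 dash 103.02191120359703
mark about tcp 104.23489249277429
```

Call:
jog_arm(series=[[0,0,0.025,0,0,0,10],[0,0,0.022,0,0,0,10],[0,0,0,0,0,0,10],[0,0,0,0,0,0,10],[0,0,0,0,0,0,10]])

```text
t: 12.92
tool_pos: [0.562, -0.0096, 0.0887]
ee_rot: [180.0, 0.0, 77.0]
wrist_force: [-2.5, -2.8, 7.2]
grip_width: 0.0132
gripper_force: 31.1
```

Run:
```python
from station import manip
from h import *
d=manip.get_image("wrist"); g=d["pixels"].min(2).astype(float)
def col(v,a=255,b=295):
    w=np.clip(g[v,a:b]-110,0,None); return (a+(np.arange(b-a)*w).sum()/w.sum())
M=[(col(v),v) for v in (204,208,213,217)]; Q=[(col(v),v) for v in (258,263,268,273,278)]; print(np.round(M,2).tolist(),np.round(Q,2).tolist())
m=np.mean([fish(d,*a,.074)[:2] for a in M],0); p1=fish(d,*Q[0],.112)[:2];p2=fish(d,*Q[-1],.112)[:2]
u=(p1-p2)/np.hypot(*(p1-p2)); off=(m-p1)@[-u[1],u[0]]; print(off*1e3,np.degrees(off/.029),manip.sense()["ee_rot"])
```

```text
[[272.25, 204.0], [272.25, 208.0], [272.45, 213.0], [272.44, 217.0]] [[272.42, 258.0], [272.39, 263.0], [272.39, 268.0], [272.4, 273.0], [272.42, 278.0]]
0.08097343577026274 0.15998055594171404 [1.79955667e+02 2.30231585e-02 7.69964944e+01]
```

Call:
jog_arm(series=[[0,0,0,0,0,0,20],[0,0,0,0,0,0,30],[0,0,0,0,0,0,40],[0,0,0,0,0,0,40],[0,0,0,0,0,-10,40],[0,0,0,0,0,-30,40],[0,0,0,0,0,-45,34],[0,0,-0.06,0,0,-50,34],[0,0,-0.06,-12,0,-45,34],[0,0,0,-12,0,0,34],[0,0,0,0,0,0,34],[0,0,0,0,0,0,34]])

```text
t: 14.48
tool_pos: [0.5579, -0.0323, 0.2669]
ee_rot: [-179.9, -0.0, 83.8]
wrist_force: [0.1, -0.2, -0.5]
grip_width: 0.0343
gripper_force: 0.0
```

Run:
```python
from station import manip
import cv2,numpy as np
d=manip.get_image("wrist"); np.savez("pics/w5.npz",**d); p=d["pixels"].copy()
p=cv2.resize(p,(784,588)); i=cv2.resize(d["pixels"][120:200,230:320],None,fx=4,fy=4,interpolation=cv2.INTER_CUBIC)
p[588-i.shape[0]:,:i.shape[1]]=i; cv2.imwrite("pics/w5.png",p)
```

```text
(no output)
```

View pics/w5.png

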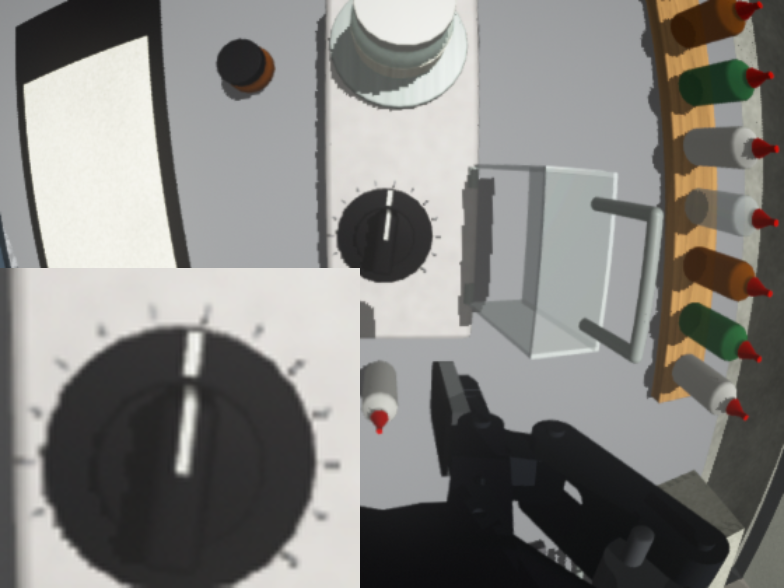

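The pointer is in line with the mark. The bail's ends are near (655,212) and (638,355) in the enlarged view. Computing the bail position.

Run:
```python
from h import *
d=np.load("pics/w5.npz"); a=fish(d,656/1.4,210/1.4,.218);b=fish(d,638/1.4,357/1.4,.218);print(a,b,(a+b)/2)
```

```text
[0.69406884 0.01488458 0.218     ] [ 0.68784764 -0.05982472  0.218     ] [ 0.69095824 -0.02247007  0.218     ]
```

Call:
jog_arm(series=[[0,0,0,8,30,0,34],[0,0,0,8,40,0,34],[0,0,0,8,40,0,34],[0,0,0,0,20,0,34],[0,0,0,0,0,20,34],[0,0,0,0,0,25,34],[0,0,0,0,0,15,34],[0,0,0,0,0,7,34],[0,0,0,0,0,0,20],[0,0,0,0,0,0,0],[0,0,0,0,0,0,0],[0,0,0,0,0,0,0],[0,0,0,0,0,0,0],[0,0,0,0,0,0,0]], squeeze=25)

```text
t: 16.27
tool_pos: [0.6895, -0.0227, 0.2016]
ee_rot: [-179.9, 0.0, 83.8]
wrist_force: [-4.5, -0.4, 1.9]
grip_width: 0.0071
gripper_force: 24.5
```

Call:
jog_arm(series=[[0,0,0,0,-13.1,-4.8,0],[0,0,0,0,-13.5,-3.6,0],[0,0,0,0,-13.7,-2.5,0],[0,0,0,0,-13.9,-1.2,0],[0,0,0,0,-14,-0.1,0],[0,0,0,0,-13.9,1.2,0],[0,0,0,0,-13.7,2.4,0],[0,0,0,0,-13.5,3.6,0]])

```text
t: 17.27
tool_pos: [0.5804, -0.0108, 0.2058]
ee_rot: [-180.0, -0.0, 83.8]
wrist_force: [2.9, 0.9, -2.3]
grip_width: 0.0073
gripper_force: 25.5
```

Call:
jog_arm(series=[[0,0,0,0,-13.1,4.7,0],[0,0,0,0,-12.7,5.9,0],[0,0,0,0,-12.1,6.9,0],[0,0,0,0,-11.4,8,0],[0,0,0,0,-10.7,8.9,0],[0,0,0,0,-9.9,9.9,0]])

```text
t: 18.02
tool_pos: [0.5107, -0.0034, 0.1611]
ee_rot: [-179.9, 0.0, 83.8]
wrist_force: [-0.4, 0.4, 1.3]
grip_width: 0.0072
gripper_force: 25.9
```

Call:
jog_arm(series=[[0,0,0,0,-9,10.6,0],[0,0,0,0,-8,11.4,0],[0,0,0,0,-7,12.1,0],[0,0,0,0,-6,12.6,0],[0,0,0,0,-2.5,6.6,0],[0,0,0,0,-2.3,6.5,0],[0,0,0,0,0,0,0]])

```text
t: 18.9
tool_pos: [0.4766, 0.0003, 0.1012]
ee_rot: [-179.9, 0.0, 83.8]
wrist_force: [-6.0, 2.7, 2.0]
grip_width: 0.0067
gripper_force: 26.7
```

Call:
jog_arm(series=[[0,0,0,0,-1.5,4,0],[0,0,0,0,-1.2,4,0],[0,0,0,0,-1,3,0],[0,0,0,0,-0.5,2,0],[0,0,0,0,0,0,0],[0,0,0,0,0,0,0]])

```text
t: 19.65
tool_pos: [0.4732, 0.0007, 0.0888]
ee_rot: [-180.0, 0.0, 83.8]
wrist_force: [-3.9, 2.5, 1.3]
grip_width: 0.0069
gripper_force: 26.8
```

Call:
jog_arm(series=[[0,0,0,0,-0.2,1,0],[0,0,0,0,-0.2,1,0],[0,0,0,0,0,0.7,0],[0,0,0,0,0,0,0],[0,0,0,0,0,0,0]])

```text
t: 20.27
tool_pos: [0.4726, 0.0007, 0.086]
ee_rot: [-179.9, 0.0, 83.8]
wrist_force: [-5.6, 2.1, 0.6]
grip_width: 0.0071
gripper_force: 26.9
```

Call:
jog_arm(series=[[0,0,0,0,0,0.8,0],[0,0,0,0,0,0.8,0],[0,0,0,0,0,0.8,0],[0,0,0,0,0,0,0],[0,0,0,0,0,0,0]])

```text
t: 20.9
tool_pos: [0.4725, 0.0008, 0.0849]
ee_rot: [-180.0, 0.0, 83.8]
wrist_force: [-11.2, 1.9, 24.6]
grip_width: 0.0066
gripper_force: 29.0
```

Seated on the stop (24 N upward). Ease off, release and withdraw.

Call:
jog_arm(series=[[0,0,0,0,0,-1,0],[0,0,0,0,0,0,15],[0,0,0,0,0,0,30],[0,0,0,0,0,0,34],[0,0,0,0,0,0,34],[0,0,0,0,0,-15,34],[0,0,0,0,0,-30,34],[0,0,0,0,0,-45,34],[0,0,0,-15,-5,-45,60],[0,0,0,0,0,0,60],[0,0,0,0,0,0,60]])

```text
t: 22.28
tool_pos: [0.4662, -0.0137, 0.2193]
ee_rot: [-180.0, 0.0, 83.8]
wrist_force: [0.0, -0.0, -0.1]
grip_width: 0.0601
gripper_force: 0.0
```

Run:
```python
from station import manip
import cv2
d=manip.get_image("wrist"); p=cv2.resize(d["pixels"],(784,588)); i=cv2.resize(d["pixels"][120:220,310:420],None,fx=3,fy=3,interpolation=cv2.INTER_CUBIC)
p[288:,:330]=i; cv2.imwrite("pics/w6.png",p)
```

```text
(no output)
```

View pics/w6.png

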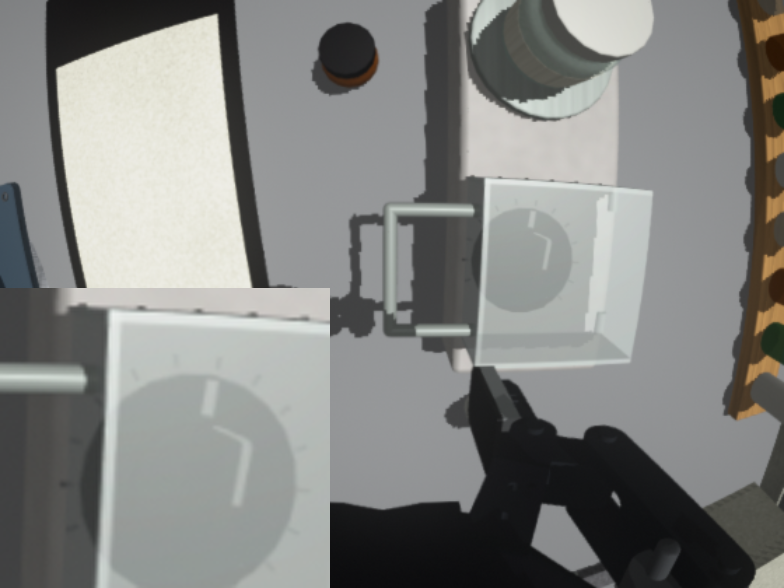

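The cover is shut with its bail at (390,210–330), the pointer is set (the bent line comes from the oblique view of its top and end), and the jar, pot and dropper are in place.

```bash
python3 -c "
from station import manip
print(manip.job_done())"
```

```text
the job is handed in; nothing more can be done
None
```

I opened the cover, turned the knob to the setting mark (measured within about 0.2° before I let go), lowered the cover shut by its handle, and handed the job in at about 22 s; the jar, pot and dropper look undisturbed in the last picture.

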